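# Free the pinned coin cup with the forked tool

## Task

The white coin cup is pinned in the walnut key box by a spring bar. Take the orange-handled forked tool from its stand and, touching the bar only with the tool, push the bar's brass collar sideways until the cup pops up; then put the tool back upright in its stand, lift the cup straight up out of the box by its fin, and set it down gently, upright, in the blue coin tray. Leave the other things on the ledge where they are.

Things in the scene. Friction and masses are not known exactly. Their poses are not given: they have to be found in the camera images.
- keybox: Walnut key box, fixed, 120 (x) x 170 (y) x 65 high, drawer front on its -x face (plays no part). Origin: centre of its underside; z up. A square well, 60 x 60, is open in the top, centred at y=+42; a sprung plate in it pushes the cup up with 3 to 5 N. The spring bar lies along the box's y axis at x=0, 85 above the table, from the cup's wall towards -y.
- collar (a point): Centre of the +y face of the bar's brass collar (square plate 24 x 24, 5 thick), on the bar's axis; box coordinates (0, -19, 85) at rest; axes as the box. From this face towards +y the bare shank (5 thick) is open for 23 mm, up to a steel guide ear (4 thick, 16 wide): here the fork goes down over it from above. The box's top is 20 below the axis. Behind the collar: coil spring and its housing.
- spring_bar (a joint): How far (m) the bar is pushed back along the box's -y: 0 at rest (pin through the cup's wall), 0.014 at its stop; 3.5 N at rest to 8 N at the stop, plus friction. It springs back when let go. The pin leaves the cup at 0.005 to 0.010: hold 0.011 to 0.014 a moment and the cup pops up about 10 mm. Let go, the pin then rubs on the cup's side until the cup is lifted out, and returns to 0.
- coincup: White plastic coin cup, loose, 57 x 57, 67 to its rim, walls 4, about 130 g. Origin: centre of its underside; z up, axes parallel to the box's at the start. A centre fin, its handle, 10 thick (x), 36 wide (y -14 to +22), reaches z=112, 45 above the rim. Pinned, its underside is about 30 above the table, 35 deep in the box's well (1.5 clearance); popped up, about 41 above the table.
- cup_grip (a point): Point to grip on the fin of the cup: 92 above its underside, 20 below the fin's top, in the middle of the fin (y=+4 of the cup). Close across the 10 thickness (the cup's x).
- forktool: Forked tool, loose, 70 g, upright: origin midway between the tips of its two steel tines, z up the tool. Tines 6 x 6, 24 long, clear gap 12 along its x, so the fork is 24 wide; neck 24 x 6 up to z=42; orange handle 28 (x) x 22 (y) from z=42 to z=105. Close across the 22 (y), which is also the direction to push in, along the bar. In its stand the tips are 8 above the table.
- stand: Wooden tool stand, fixed, 66 (x) x 56 (y) x 50 high; origin at the centre of its underside. A slot through it from the top, 34 (x) x 12 (y), takes the fork; the handle's shoulder rests on the top.
- tray: Blue coin tray, fixed, square 130 x 130, 16 high, walls 6, floor 6 thick; origin at the centre of its underside. May lie to the left or right of the box, the stand on the other side.
- remote: Bystander: black remote control lying flat, 45 x 150 x 18; origin centre of underside.
- opener: Bystander: chrome bottle opener lying flat, 40 x 120 x 6; origin near its middle.
- beaddish: Bystander: glass dish of beads, 88 across, 30 high; origin centre of underside.
- glassescase: Bystander: grey spectacle case, 62 x 155 x 42; origin centre of underside.
- handcream: Bystander: white cream jar, 52 across, 50 high; origin centre of underside.
- padlock: Bystander: brass padlock standing upright, 44 x 24, 70 high; origin centre of underside.
There are look-alikes about, which are no part of the job. There is more than one size of the forktool; the job needs the smaller. What is shaped like the coincup but red is not meant.

How it is judged (in metres and radians):
On the way, in this order (a step that is already met when the one before it is completed fails the run):
1. the forked tool is lifted out of its stand (z of forktool in the frame of stand above 0.06 m), for 0.1 s.
2. with the tool pressing the bar back, the cup has popped up (value of joint spring_bar above 0.003 m and contact force between forktool and spring_bar above 0.5 N and z of coincup in the frame of keybox above 0.036 m), for 0.05 s.
3. the tool stands in its stand again, let go (z of forktool in the frame of stand below 0.016 m and horizontal distance between forktool and stand below 0.012 m and angle between forktool's own z axis and vertical below 0.12 rad and contact force between the fingers and forktool below 0.1 N), for 0.2 s.
4. the cup is lifted straight out, its underside clear of the box's top and still over the well (z of coincup in the frame of keybox above 0.066 m and angle between coincup's own z axis and vertical below 0.2 rad and x of coincup in the frame of keybox between -0.03 and 0.03 m and y of coincup in the frame of keybox between 0.012 and 0.072 m).
At the end, for the whole second after the job is handed in: The coin cup stands upright (within 0.08 rad) and still on the floor of the blue tray, wholly inside its rim; the forked tool stands in its stand (tips within 12 mm of its middle, shoulder down, within 0.12 rad of upright); the spring bar is back at rest (under 2 mm); both things are let go (all of step 3 and x of coincup in the frame of tray between -0.036 and 0.036 m and y of coincup in the frame of tray between -0.036 and 0.036 m and z of coincup in the frame of tray below 0.012 m and angle between coincup's own z axis and vertical below 0.08 rad and linear speed of coincup below 0.02 m/s and value of joint spring_bar below 0.002 m); the robot touches nothing.
It fails at once if the fingers press on the spring bar (contact force between the fingers and spring_bar above 1 N).
It fails at once if the cup is tipped by more than 0.4 rad (angle between coincup's own z axis and vertical above 0.4 rad).
It fails at once if the cup is dropped into the tray (faster than 0.45 m/s just above its floor) (x of coincup in the frame of tray between -0.036 and 0.036 m and y of coincup in the frame of tray between -0.036 and 0.036 m and z of coincup in the frame of tray below 0.02 m and linear speed of coincup above 0.45 m/s).
It fails at once if a bystander is moved by more than 25 mm (distance of any of remote, opener, beaddish, glassescase, handcream, padlock from where it was at the start of the episode above 0.025 m).
It also fails if it takes over 64 s, if anything falls off the work surface, if the arm or the gripper's body presses on something with over 40 N, if the wrist force passes 120 N, or if a joint passes its speed limit or range.

## Robot

A 6-joint arm with a two-finger parallel gripper is mounted at the origin on the work surface. World frame = base frame: x ahead of the robot, y to its left, z up, the work surface at z = 0. Lengths are in mm, angles in rad, forces in N, time in s.
With the tool pointing down it reaches from about 350 to 775 mm from the base axis. Payload 7.3 kg.
Tool frame: the origin (TCP) lies between the finger pads; the fingertips stand 25 mm ahead of it and the grasp point (between the pads) lies 6 mm ahead of it; z points along the fingers, y is the line along which they close (so a half turn about z gives the same grasp; the last joint's range is limited). The gripper opens to 92 mm and grips with 3 to 60 N. Pads are 19 mm wide; open, the fingers measure 130 mm over their backs; the gripper's body (75 mm by 190 mm) begins 47 mm behind the grasp point.
Start: joints at [-1.374, 0.342, 1.524, -0, 1.275, -0.146], TCP at [176.489, -494.467, 216.341] pointing down, gripper open.
Joint ranges: [-2.53, 2.53], [-0.77, 2.02], [0.04, 2.7], [-1, 4.14], [0.28, 2.66], [-3.11, 3.11]. Speed limits (rad/s): [2.57, 2.57, 3.14, 3.14, 3.14, 3.14].

## Interface

Orientations are given as [roll, pitch, yaw] about the fixed x, y, z axes, in that order (R = Rz(yaw) Ry(pitch) Rx(roll)).
In Python, from plant import bot gives the robot as it stands.
- The arm moves only by the tool play_rows, never from a script. Its argument "commands" is a list of rows, each an object of numbers: "x", "y", "z": the shift along the tool's x, y, z in m; "twist": the turn about the tool's z in degrees. In form: [{"x": .., "y": .., "z": .., "twist": ..}, ...]. A call has exactly 8 rows; each row is the pose to reach, as a shift and turn from the pose commanded when the call began, along the tool's axes at that moment; what a row does not reach only later rows make up. A row lasts 1/10 s, in which the tool goes at most 50 mm and 8.59 degrees, less where a joint would pass 70% of its speed; a pose out of reach is approached as far as the arm can. A call with a gripper value outside its range is refused whole. "jaw" is the closure, from 0 (fully open) to 1 (shut), set as the call begins (left out, the last holds). The fingers move at their own pace and stop on an object; the grip force is fixed at half the most. Time passes only in rows, so rows that repeat a pose let the fingers close, or fill a call up. It gives the time, the measured TCP pose, the force, the opening and the grip force at its end, in the units of the state.
- bot.get_obs(): the state, without advancing time (a new reading comes with each control period).
- bot.capture(name): name is "scene" or "top" or "wrist"; returns a dict with "pixels" (420x560x3 uint8, red, green, blue), "fx", "fy", "cx", "cy" (pixels), "k1" (the pictures are not rectified: a ray, as slopes to the right and down, at radius r is drawn at 1 + k1 r^2 times it, then the intrinsics apply), "eye" and "rotation" of the camera in the world. Camera axes: x right, y down, z forward; pixel columns grow to the right and rows downward; lengths in mm; the calibration is good to about 2 mm. A picture is of the moment at which its call begins. There is no depth.
- bot.close_job(): hands the job in; it is judged then, once.
The state is a dict: "time": time; "joint_positions": joint angles; "dq": joint speeds; "tau": joint torques, N m; "tool_pos": TCP position; "tcp_rot": TCP orientation; "contact_force": force on the tool from outside, world axes, zero at the start; "moment": the same for the moment, N m; "grip_width": finger opening in mm; "finger_force": force on a finger pad.
Only numpy, scipy, OpenCV 4.12 (cv2) and the standard library are available. Lean on these libraries where they do the work, as an engineer would, in place of code of your own. Each camera call takes 0.05 s, during which the arm holds its last target. There are 200 camera calls.

## Working session

There is one attempt and no reset: what is moved stays moved. The work goes in short steps, Python scripts to look and compute and a tool call to move; the robot and the scene stay as the last step left them, time stands still between calls to the robot, and variables do not carry over. Pictures are saved under pics/ and viewed, at most 10 in all, crops included, and the job is handed in when it is done.

Besides the shell and the picture viewer there is one more tool, called after "Emit:" in YAML: its name, and indented under it one key for each argument. play_rows: Moves the arm, as the interface text tells. Its arguments: {"type":"object","properties":{"commands":{"type":"array"},"jaw":{"type":"number"}},"required":["commands"]}

```bash
mkdir -p pics
cat > h.py <<'E'
import numpy as np, cv2
from plant import bot
def snap(cam,name):
    c=bot.capture(cam); cv2.imwrite(f'pics/{name}.png',c['pixels'][:,:,::-1])
    np.save(f'pics/{name}.npy',{k:c[k] for k in c},allow_pickle=True); return c
def load(name): return np.load(f'pics/{name}.npy',allow_pickle=True).item()
def ray(c,u,v):
    K=np.array([[c['fx'],0,c['cx']],[0,c['fy'],c['cy']],[0,0,1.]])
    p=cv2.undistortPoints(np.array([[[u,v]]],float),K,np.array([c['k1'],0,0,0,0.])).ravel()
    return np.array(c['eye'],float),np.array(c['rotation'])@np.array([p[0],p[1],1])
def onz(c,u,v,z):
    e,d=ray(c,u,v); return np.round(e+d*(z-e[2])/d[2],1)
def proj(c,P):
    q=np.array(c['rotation']).T@(np.array(P,float)-c['eye']); x,y=q[:2]/q[2]; s=1+c['k1']*(x*x+y*y)
    return np.round([c['fx']*x*s+c['cx'],c['fy']*y*s+c['cy']],1)
E
python3 - <<'E'
from h import *
for n in('scene','top'):
    c=snap(n,n+'0'); print(n,c['fx'],c['cx'],c['cy'],c['k1'],c['eye'],c['rotation'])
a=np.vstack([load('top0')['pixels']])
print(bot.get_obs())
E
```

```text
scene 431.22448834822154 280.5500864020127 205.41929343203654 -0.012831714570598493 [ 975.40082656 -433.18064322  827.10317259] [-2.42310117 -0.00533787  0.79163081]
top 500.7676877121065 275.0171352982921 210.03411054560388 -0.05251831641714661 [ 394.1126224    -2.59970279 1156.75940389] [-3.03155166 -0.00344855 -1.57394747]
{'time': 0.1, 'joint_positions': array([-1.37395758e+00,  3.42671152e-01,  1.52491140e+00, -8.40097068e-06,
        1.27540567e+00, -1.46030135e-01]), 'dq': array([-5.80937040e-05, -1.66610097e-03, -2.11226259e-03, -1.79201495e-03,
        4.65345131e-05, -1.16657621e-03]), 'tau': array([ 2.13184561e-03, -4.32004058e+01, -2.44694942e+01,  7.19566480e-02,
        5.26614266e-02, -6.42756709e-05]), 'tool_pos': array([ 176.42932859, -494.068701  ,  215.70859723]), 'tcp_rot': array([-3.14021076e+00, -1.95124087e-04,  3.42871202e-01]), 'contact_force': array([-0.34216874, -0.55303643, -0.21988728]), 'moment': array([0.03105454, 0.02209453, 0.02631513]), 'finger_force': 0.0, 'grip_width': 91.60413114211295}
```

View pics/top0.png

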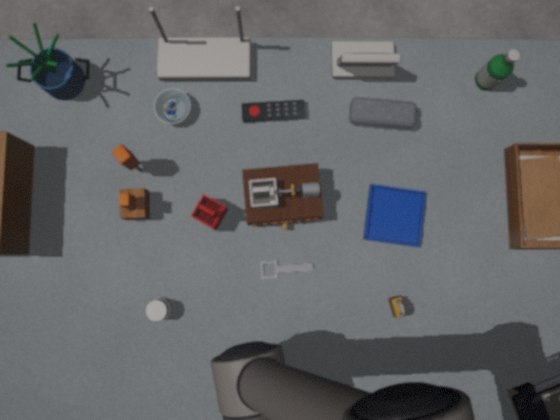

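View pics/scene0.png

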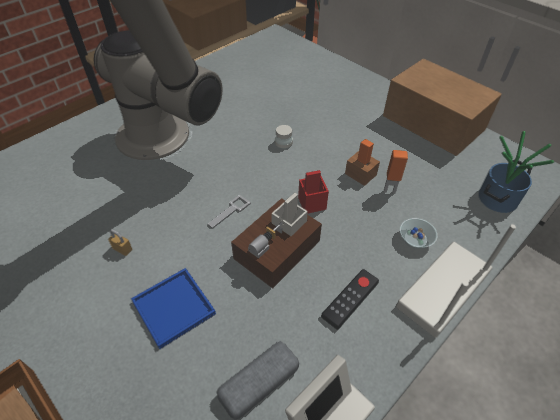

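Run:
```python
s=open('h.py').read()
s=s.replace("def ray","from scipy.spatial.transform import Rotation as Ro\ndef RR(c): return Ro.from_euler('xyz',c['rotation']).as_matrix()\ndef ray").replace("np.array(c['rotation'])","RR(c)")
open('h.py','w').write(s)
from h import *
def crop(n,u,v,w,h,k):
    i=cv2.imread(f'pics/{n}.png')[v:v+h,u:u+w]; i=cv2.resize(i,None,fx=k,fy=k,interpolation=cv2.INTER_CUBIC)
    i=cv2.convertScaleAbs(i,alpha=1.4,beta=10)
    for a in range(-u%20,w,20): cv2.putText(i,str(u+a),(a*k,10),0,.4,(0,255,255),1); i[::4,a*k]=(0,255,255)
    for a in range(-v%20,h,20): cv2.putText(i,str(v+a),(0,a*k),0,.4,(0,255,255),1); i[a*k,::4]=(0,255,255)
    return i
a=crop('top0',238,155,92,80,6); b=crop('top0',110,140,60,85,6)[:480]
im=np.zeros((510,800,3),np.uint8); im[:480,:552]=a[:480,:552]; im[:480,552:]=b[:480,:248]
cv2.imwrite('pics/c1.png',im)
cv2.imwrite('pics/c2.png',crop('scene0',225,130,190,150,4))
c=load('top0'); d=load('scene0')
print([onz(c,*p,0) for p in((368,187),(425,190),(421,244),(365,240))])
print([onz(d,*p,0) for p in((132,305),(186,271),(214,312),(160,343))])
```

```text
[array([ 575.6, -224.9,    0. ]), array([ 568.3, -359.3,    0. ]), array([ 441.7, -345.4,    0. ]), array([ 451.6, -215. ,    0. ])]
[array([ 443.2, -343.9,    0. ]), array([ 454.6, -211.3,    0. ]), array([ 577.5, -229.9,    0. ]), array([ 555. , -349.4,   -0. ])]
```

View pics/c1.png

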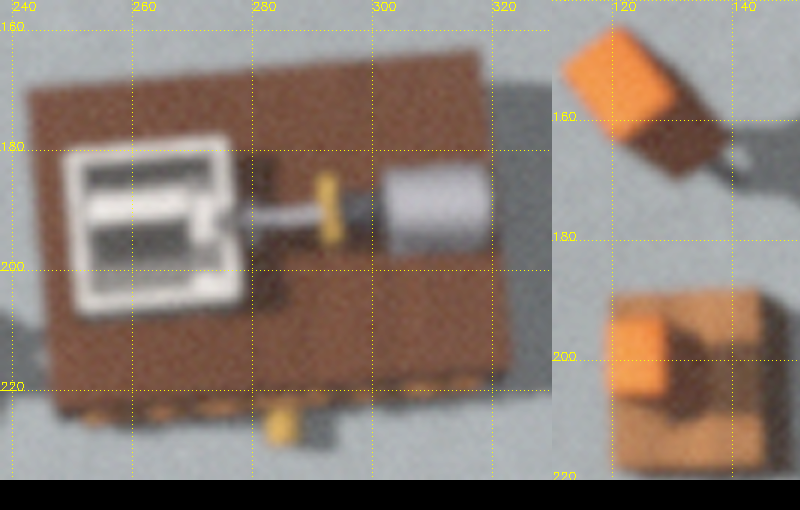

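View pics/c2.png

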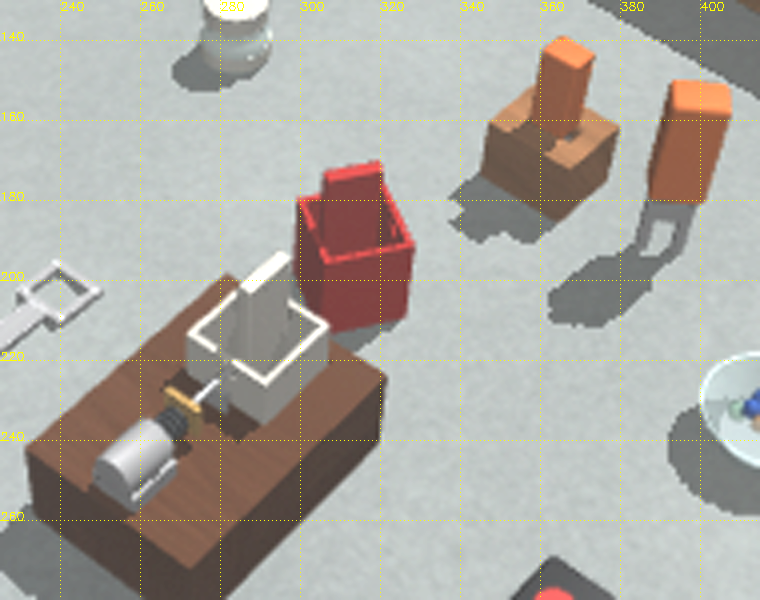

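```bash
cat > fit.py <<'E'
from h import *
from scipy.optimize import least_squares
c=load('top0'); d=load('scene0')
A=lambda x,y:(238+x/6,155+y/6); B=lambda x,y:(110+(x-552)/6,140+y/6); S=lambda x,y:(225+x/4,130+y/4); I=lambda x,y:(x,y)
def fit(name,w,h,z,tp,sc,g):
    # corners order TL,TR,BR,BL of the top image = (+x,+y),(+x,-y),(-x,-y),(-x,+y)
    L=np.array([(w,h),(w,-h),(-w,-h),(-w,h)])/2
    def res(p,split=False):
        R=np.array([[np.cos(p[2]),-np.sin(p[2])],[np.sin(p[2]),np.cos(p[2])]])
        W=[[*(R@l+p[:2]),z] for l in L]
        return np.concatenate([proj(k,w_)-q for k,Q in((c,tp),(d,sc)) for w_,q in zip(W,Q) if q is not None])
    r=least_squares(res,g,x_scale=[100,100,1],diff_step=1e-3); print(name,np.round(r.x,3),np.round(r.fun,1)); return r.x
b=fit('box',120,170,65,[A(24,91),A(480,47),A(510,370),A(55,408)],[S(388,375),S(190,572),S(25,450),S(228,272)],[450,0,0.])
s=fit('stand',66,56,50,[B(612,293),B(762,287),B(765,468),B(612,467)],[S(620,127),S(568,168),S(488,125),None],[430,300,0.])
t=fit('handle',28,22,113,[B(607,318),B(667,316),B(667,397),B(610,395)],[S(596,53),S(581,68),S(545,52),S(561,37)],[430,300,0.])
y=fit('tray',130,130,16,[I(368.5,186),I(425.5,189),I(421,244),I(364.5,240)],[I(214,312),I(160,343),I(132,305),I(186,271)],[510,-280,0.])
R=Ro.from_euler('z',b[2]).as_matrix(); w=lambda p:R@p+[b[0],b[1],0]
for n,p in dict(collar=(0,-19,85),collartop=(0,-21.5,97),fin1=(0,64,142),fin2=(0,28,142),cup=(0,42,30),grip=(0,46,122),rim=(28.5,70.5,97),ear=(0,4,85)).items():
    print(n,np.round(w(p),1),proj(c,w(p)),proj(d,w(p)))
E
sed -i 's/return np.round(\[c/return np.array([c/; s/+c\[.cy.\]\],1)/+c["cy"]])/' h.py; python3 fit.py
```

```text
box [ 5.54542e+02 -2.34730e+01  8.80000e-02] [-0.2 -1.4  0.2 -0.9  0.7 -1.1 -0.8 -0.4 -0.7 -0.6 -0.4 -1.1 -0.6 -1.1
 -1.  -0.3]
stand [5.34319e+02 3.11859e+02 3.90000e-02] [-0.1 -0.4 -0.3 -0.5 -0.5 -1.4  0.1 -0.2 -1.1 -0.5 -0.6  0.1 -1.  -1.2]
handle [5.35179e+02 3.12265e+02 6.10000e-02] [-0.6 -0.9 -0.3 -1.2  0.1 -1.6 -0.7 -0.6 -0.5 -0.5 -1.6  0.  -1.9 -0.9
 -0.9 -1.3]
tray [ 5.12006e+02 -2.84370e+02 -1.02000e-01] [ 1.3 -3.4 -0.  -0.8  0.8  0.1  0.9 -1.4  2.3 -2.9  0.1  4.  -2.  -4.9
 -2.  -3.6]
collar [556.2 -42.4  85. ] [291.46912176 189.91458756] [271.11198458 231.77202624]
collartop [556.4 -44.9  97. ] [292.83434585 188.97051077] [270.28298698 229.05067813]
fin1 [548.9  40.3 142. ] [252.13512274 189.37451274] [296.0193027  192.59842309]
fin2 [552.1   4.4 142. ] [269.64087652 187.80057951] [285.36607034 202.02812968]
cup [550.9  18.4  30. ] [263.85642999 195.9442582 ] [288.54912662 230.45372495]
grip [550.5  22.3 122. ] [261.12481638 190.04631433] [290.53296701 203.43285155]
rim [576.7  49.3  97. ] [248.85526601 179.71526864] [307.15908709 210.84454149]
ear [554.2 -19.5  85. ] [280.88397068 190.86515398] [278.00182926 225.46416604]
```

```bash
cat > go.py <<'E'
# usage: go.py x y z yaw [x y z yaw...]: deltas per successive call, in tool axes (mm, deg)
import sys; from h import *
o=bot.get_obs(); p=o['tool_pos']; R=Ro.from_euler('xyz',o['tcp_rot']).as_matrix(); yaw=o['tcp_rot'][2]
print('t',round(o['time'],2),np.round(p,1),np.round(o['tcp_rot'],4),'F',np.round(o['contact_force'],1),'w',round(o['grip_width'],1),'ff',round(o['finger_force'],1))
a=[float(v) for v in sys.argv[1:]]
for i in range(0,len(a),4):
    q=np.array(a[i:i+3]); print(np.round(R.T@(q-p),1),'twist',round(np.degrees(yaw-a[i+3]),2))
    p=q; yaw=a[i+3]; R=(Ro.from_euler('z',yaw)*Ro.from_euler('x',np.pi)).as_matrix()
E
python3 go.py 450 -200 230 0.05 520 150 230 0.05 535 312 220 0.05
```

```text
t 0.1 [ 176.4 -494.1  215.7] [-3.1402e+00 -2.0000e-04  3.4290e-01] F [-0.3 -0.6 -0.2] w 91.6 ff 0.0
[ 356.5 -185.   -14. ] twist 16.78
[  87.4 -346.1   -0. ] twist 0.0
[  23.1 -161.    10. ] twist 0.0
```

Emit:
play_rows:
  commands:
    - {"x": 0.04,"y": -0.02,"z": -0.002,"twist": 2}
    - {"x": 0.085,"y": -0.044,"z": -0.004,"twist": 4}
    - {"x": 0.13,"y": -0.067,"z": -0.006,"twist": 6}
    - {"x": 0.175,"y": -0.09,"z": -0.008,"twist": 8}
    - {"x": 0.22,"y": -0.114,"z": -0.01,"twist": 10}
    - {"x": 0.265,"y": -0.137,"z": -0.012,"twist": 12.5}
    - {"x": 0.31,"y": -0.161,"z": -0.013,"twist": 15}
    - {"x": 0.356,"y": -0.185,"z": -0.014,"twist": 16.78}
  jaw: 0

```text
time: 0.9
tool_pos: [446.0, -203.6, 230.1]
tcp_rot: [-3.142, 0.0, 0.048]
contact_force: [0.2, -0.2, -0.0]
grip_width: 91.8
finger_force: 0.0
```

Emit:
play_rows:
  commands:
    - {"x": 0.01,"y": -0.04,"z": 0}
    - {"x": 0.02,"y": -0.085,"z": 0}
    - {"x": 0.032,"y": -0.13,"z": 0}
    - {"x": 0.043,"y": -0.175,"z": 0}
    - {"x": 0.054,"y": -0.22,"z": 0}
    - {"x": 0.065,"y": -0.265,"z": 0}
    - {"x": 0.077,"y": -0.31,"z": 0}
    - {"x": 0.087,"y": -0.346,"z": 0}

```text
invalid input at $.commands[0]: expected keys x, y, z, twist
```

```bash
python3 go.py 535 312 220 0.05
```

```text
t 0.9 [ 446.  -203.6  230.1] [-3.1416e+00  2.0000e-04  4.8200e-02] F [ 0.2 -0.2 -0. ] w 91.8 ff 0.0
[ 113.8 -510.7   10.1] twist -0.1
```

Emit:
play_rows:
  commands:
    - {"x": 0.01,"y": -0.04,"z": 0,"twist": 0}
    - {"x": 0.02,"y": -0.085,"z": 0,"twist": 0}
    - {"x": 0.032,"y": -0.13,"z": 0,"twist": 0}
    - {"x": 0.043,"y": -0.175,"z": 0,"twist": 0}
    - {"x": 0.054,"y": -0.22,"z": 0,"twist": 0}
    - {"x": 0.065,"y": -0.265,"z": 0,"twist": 0}
    - {"x": 0.077,"y": -0.31,"z": 0,"twist": 0}
    - {"x": 0.087,"y": -0.346,"z": 0,"twist": 0}

```text
time: 1.7
tool_pos: [514.4, 147.0, 229.8]
tcp_rot: [-3.141, 0.001, 0.051]
contact_force: [0.7, -0.8, -0.4]
grip_width: 92.0
finger_force: 0.0
```

Emit:
play_rows:
  commands:
    - {"x": 0.005,"y": -0.03,"z": 0,"twist": 0}
    - {"x": 0.01,"y": -0.07,"z": 0,"twist": 0}
    - {"x": 0.016,"y": -0.11,"z": 0.0,"twist": 0}
    - {"x": 0.021,"y": -0.145,"z": 0.0,"twist": 0}
    - {"x": 0.023,"y": -0.161,"z": 0.0,"twist": 0}
    - {"x": 0.023,"y": -0.161,"z": 0.0,"twist": 0}
    - {"x": 0.023,"y": -0.161,"z": 0.0,"twist": 0}
    - {"x": 0.023,"y": -0.161,"z": 0.0,"twist": 0}

```text
time: 2.5
tool_pos: [529.7, 304.8, 230.2]
tcp_rot: [3.141, 0.0, 0.048]
contact_force: [-0.1, -0.2, -0.3]
grip_width: 91.7
finger_force: 0.0
```

```bash
python3 go.py 535 312 220 0.05
python3 - <<'E'
from h import *
c=snap('wrist','w1'); print(c['eye'],c['rotation'])
for P in((535,312,113),(535,312,50)): print(proj(c,P))
E
```

```text
t 2.5 [529.7 304.8 230.2] [3.1409e+00 2.0000e-04 4.8400e-02] F [-0.1 -0.2 -0.3] w 91.7 ff 0.0
[ 5.6 -6.9 10.2] twist -0.09
[613.96058799 307.40498455 397.63503074] [ 2.83188137e+00 -5.09409294e-04 -1.52247276e+00]
[264.21179097 193.42907409]
[265.93858007 176.49366923]
```

View pics/w1.png

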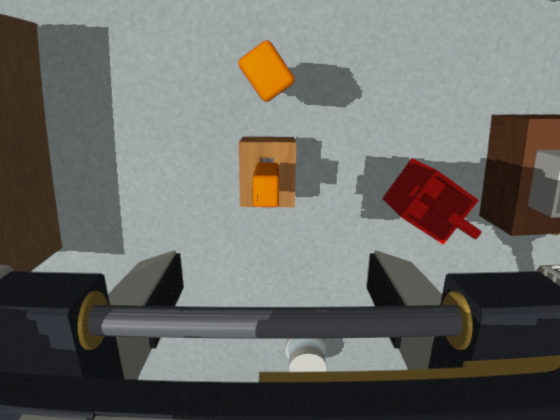

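```bash
python3 go.py 536 311.5 102 0.05
```

```text
t 2.55 [529.8 304.8 230.3] [3.1411 0.     0.0482] F [-0.9  0.1 -1.5] w 92.0 ff 0.0
[  6.5  -6.4 128.3] twist -0.1
```

Emit:
play_rows:
  commands:
    - {"x": 0.0065,"y": -0.0065,"z": 0.0,"twist": 0}
    - {"x": 0.0065,"y": -0.0065,"z": 0.02,"twist": 0}
    - {"x": 0.0065,"y": -0.0065,"z": 0.05,"twist": 0}
    - {"x": 0.0065,"y": -0.0065,"z": 0.08,"twist": 0}
    - {"x": 0.0065,"y": -0.0065,"z": 0.105,"twist": 0}
    - {"x": 0.0065,"y": -0.0065,"z": 0.128,"twist": 0}
    - {"x": 0.0065,"y": -0.0065,"z": 0.128,"twist": 0}
    - {"x": 0.0065,"y": -0.0065,"z": 0.128,"twist": 0}

```text
time: 3.35
tool_pos: [536.3, 313.1, 102.6]
tcp_rot: [3.142, -0.0, 0.049]
contact_force: [1.6, -0.6, 0.8]
grip_width: 91.8
finger_force: 0.0
```

```bash
python3 go.py 536 311.5 102 0.05
```

```text
t 3.35 [536.3 313.1 102.6] [ 3.1416e+00 -2.0000e-04  4.9400e-02] F [ 1.6 -0.6  0.8] w 91.8 ff 0.0
[-0.4  1.6  0.6] twist -0.04
```

Emit:
play_rows:
  commands:
    - {"x": 0,"y": 0.0015,"z": 0.0,"twist": 0}
    - {"x": 0,"y": 0.0015,"z": 0.0,"twist": 0}
    - {"x": 0,"y": 0.0015,"z": 0.0,"twist": 0}
    - {"x": 0,"y": 0.0015,"z": 0.0,"twist": 0}
    - {"x": 0,"y": 0.0015,"z": 0.0,"twist": 0}
    - {"x": 0,"y": 0.0015,"z": 0.0,"twist": 0}
    - {"x": 0,"y": 0.0015,"z": 0.0,"twist": 0}
    - {"x": 0,"y": 0.0015,"z": 0.0,"twist": 0}
  jaw: 1

```text
time: 4.15
tool_pos: [535.8, 311.7, 102.1]
tcp_rot: [3.141, 0.0, 0.05]
contact_force: [0.9, 0.2, 0.9]
grip_width: 32.3
finger_force: 0.0
```

```bash
python3 go.py 536 311.5 250 0.05
```

```text
t 4.15 [535.8 311.7 102.1] [3.1414e+00 1.0000e-04 5.0000e-02] F [0.9 0.2 0.9] w 32.3 ff 0.0
[   0.2    0.2 -147.9] twist -0.0
```

Emit:
play_rows:
  commands:
    - {"x": 0,"y": 0,"z": 0.0,"twist": 0}
    - {"x": 0,"y": 0,"z": 0.0,"twist": 0}
    - {"x": 0,"y": 0,"z": 0.0,"twist": 0}
    - {"x": 0,"y": 0,"z": 0.0,"twist": 0}
    - {"x": 0,"y": 0,"z": 0.0,"twist": 0}
    - {"x": 0,"y": 0,"z": 0.0,"twist": 0}
    - {"x": 0,"y": 0,"z": 0.0,"twist": 0}
    - {"x": 0,"y": 0,"z": 0.0,"twist": 0}

```text
time: 4.95
tool_pos: [536.9, 312.9, 104.2]
tcp_rot: [-3.139, -0.004, 0.05]
contact_force: [-1.0, 2.0, 9.4]
grip_width: 0.5
finger_force: 4.4
```

```bash
python3 go.py 536 311.5 250 0.05
```

```text
t 4.95 [536.9 312.9 104.2] [-3.1392 -0.0038  0.05  ] F [-1.   2.   9.4] w 0.5 ff 4.4
[  -0.4    1.  -145.8] twist 0.0
```

Run:
```python
from h import *
snap('wrist','w2'); snap('scene','s2')
a=load('w2')['pixels'][:,:,::-1]
b=load('s2')['pixels'][90:230,300:460,::-1]
im=np.zeros((420,800,3),np.uint8); im[:,:]=0
im[:,:400]=a[:,100:500]; im[:350,400:800]=cv2.resize(b,(400,350),interpolation=cv2.INTER_CUBIC)
cv2.imwrite('pics/m2.png',im)
```

```text
(no output)
```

View pics/m2.png

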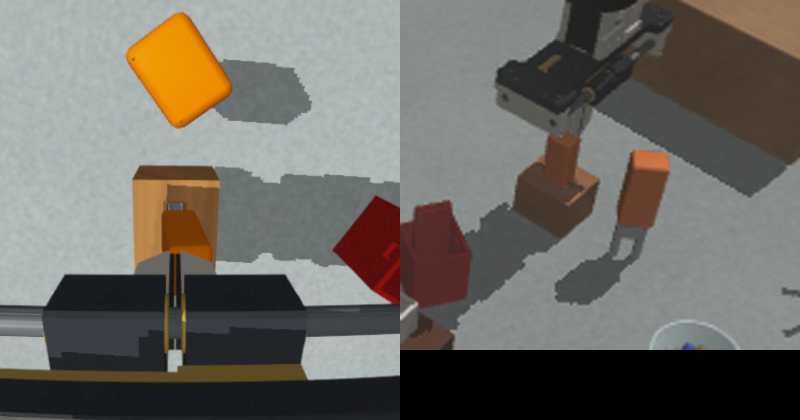

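Run:
```python
from h import *
c=load('w1'); print(c['fx'],c['cx'],c['cy'],c['k1'])
for z in(50,113):
  for x in(-14,14): print(z,x,proj(c,(535+x,312-11,z)),proj(c,(535+x,312+11,z)))
print([proj(c,(534+x,312+y,50)) for x in(-33,33) for y in(-28,28)])
for n in('w2','s2'):
  d=load(n)
  print(n,[proj(d,(536.9,312.9,z)) for z in(79,98,104)],'handle',[proj(d,(535+x,312+y,113)) for x in(-14,14) for y in(-11,11)])
```

```text
358.48994160452185 274.59624051418757 207.81894580629773 -0.08577088361621794
50 -14 [276.32106411 190.64550974] [254.39939548 189.6282139 ]
50 14 [277.7405902 163.0774008] [255.31300888 162.01886303]
113 -14 [276.70544698 210.1849359 ] [250.38440695 208.9783296 ]
113 14 [278.43126863 177.45461972] [251.35686888 176.188983  ]
[array([291.9803583 , 210.34763789]), array([237.1205103 , 207.83206198]), array([296.23666538, 145.57588567]), array([238.34950876, 142.81390591])]
w2 [array([271.88652621, 244.79404513]), array([271.541058  , 258.97072749]), array([271.41828234, 264.01385573])] handle [array([293.06964248, 301.04204413]), array([249.95156531, 299.10244304]), array([296.93828145, 250.9404694 ]), array([251.52232769, 248.81448119])]
s2 [array([365.11467496, 152.71242881]), array([366.24892595, 147.13200128]), array([366.61315341, 145.33968347])] handle [array([359.26576085, 141.82072241]), array([364.6518022 , 137.88548502]), array([368.07939116, 147.07887931]), array([373.44551027, 143.04696819])]
```

Emit:
play_rows:
  commands:
    - {"x": 0,"y": 0,"z": 0.0,"twist": 0}
    - {"x": 0,"y": 0,"z": 0.0,"twist": 0}
    - {"x": 0,"y": 0,"z": 0.0,"twist": 0}
    - {"x": 0,"y": 0,"z": 0.0,"twist": 0}
    - {"x": 0,"y": 0,"z": 0.0,"twist": 0}
    - {"x": 0,"y": 0,"z": -0.01,"twist": 0}
    - {"x": 0,"y": 0,"z": -0.03,"twist": 0}
    - {"x": 0,"y": 0,"z": -0.06,"twist": 0}
  jaw: 0

```text
time: 5.85
tool_pos: [534.5, 311.0, 161.0]
tcp_rot: [3.14, 0.005, 0.05]
contact_force: [-0.5, -0.5, -0.9]
grip_width: 59.5
finger_force: 0.0
```

Emit:
play_rows:
  commands:
    - {"x": 0,"y": 0,"z": -0.02,"twist": 0}
    - {"x": 0,"y": 0,"z": -0.04,"twist": 0}
    - {"x": 0,"y": 0,"z": -0.06,"twist": 0}
    - {"x": 0,"y": 0,"z": -0.07,"twist": 0}
    - {"x": 0,"y": 0,"z": -0.07,"twist": 0}
    - {"x": 0,"y": 0,"z": -0.07,"twist": 0}
    - {"x": 0,"y": 0,"z": -0.07,"twist": 0}
    - {"x": 0,"y": 0,"z": -0.07,"twist": 0}

```text
time: 6.65
tool_pos: [535.4, 311.5, 231.0]
tcp_rot: [3.141, 0.002, 0.05]
contact_force: [0.1, 0.3, 0.4]
grip_width: 91.9
finger_force: 0.0
```

```bash
python3 go.py 536 311.5 102 0.05
python3 - <<'E'
from h import *
for n,k in(('wrist','w3'),('scene','s3'),('top','t3')): snap(n,k)
def cr(n,u,v,w,h,k): return cv2.resize(load(n)['pixels'][v:v+h,u:u+w,::-1],None,fx=k,fy=k,interpolation=cv2.INTER_CUBIC)
im=np.zeros((600,800,3),np.uint8)
for (n,u,v,w,h,k,X,Y) in(('w2',220,190,100,75,4,0,0),('w3',220,120,100,75,4,400,0),('s3',340,130,80,60,5,0,300),('t3',110,180,65,50,6,400,300)):
    i=cr(n,u,v,w,h,k); im[Y:Y+i.shape[0],X:X+i.shape[1]]=i[:600-Y,:800-X]
cv2.imwrite('pics/m3.png',im)
E
```

```text
t 6.65 [535.4 311.5 231. ] [3.1408e+00 2.0000e-03 4.9900e-02] F [0.1 0.3 0.4] w 91.9 ff 0.0
[ 8.00e-01 -1.00e-01  1.29e+02] twist -0.01
```

View pics/m3.png

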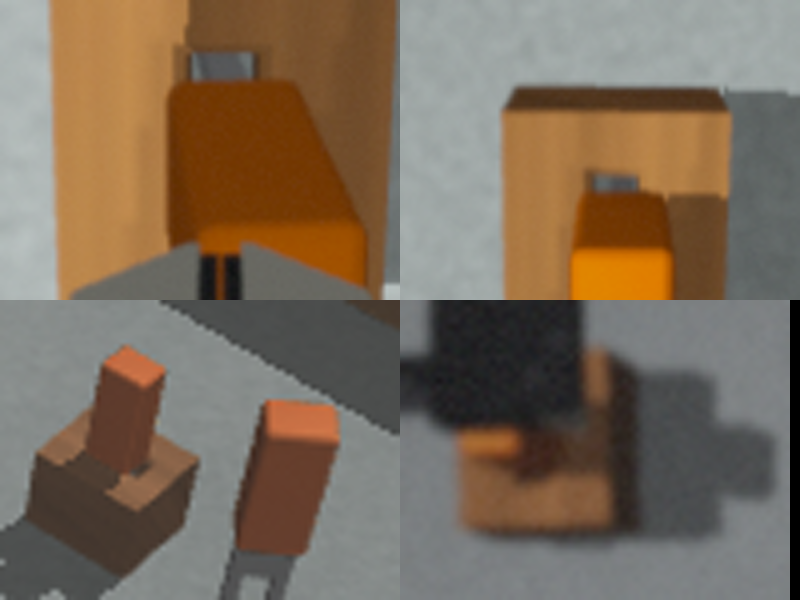

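Run:
```python
from h import *
c=load('w3'); print(c['eye'],c['rotation'])
g=lambda x,y:(220+(x+.5)/4-.5,120+(y+.5)/4-.5)
for p in((172,248),(271,248)): print('top+x',onz(c,*g(*p),113))
for p in((180,193),(265,193)): print('bot+x',onz(c,*g(*p),50))
for p in((103,110),(330,110)): print('stand+x',onz(c,*g(*p),50))
d=load('s3'); h=lambda x,y:(340+(x+.5)/5-.5,130+(y+.5-300)/5-.5)
for p in((104,362),(127,346),(164,365),(143,387)): print('scene',onz(d,*h(*p),113))
i=load('w3')['pixels'][120:230,255:300].astype(int); o=(i[...,0]>200)&(i[...,2]<60)
v,u=np.nonzero(o); print('top face px',u.min()+255,u.max()+255,v.min()+120,v.max()+120, onz(c,u.min()+254.5,v.max()+120.5,113),onz(c,u.max()+255.5,v.min()+119.5,113))
```

```text
[619.94312723 314.21931497 398.28552548] [ 2.83017206e+00 -6.37507586e-04 -1.52102844e+00]
top+x [550.2 320.4 113. ]
top+x [551.2 300.2 113. ]
bot+x [548.8 320.3  50. ]
bot+x [549.9 299.4  50. ]
stand+x [568.4 339.8  50. ]
stand+x [571.1 284.8  50. ]
scene [523.4 302.5 113. ]
scene [523.9 320.8 113. ]
scene [546.1 322.5 113. ]
scene [549.  301.5 113. ]
top face px 263 285 183 212 [523.6 319.4 113. ] [550.4 301.6 113. ]
```

Run:
```python
from h import *
c=load('w1')
for z in(205,224,240): print(z,[proj(c,(529.7+a,304.8+b,z)) for a in(-9.5,9.5) for b in(46,-46)])
c=load('w2')
for z in(79,98,113): print(z,[proj(c,(536.9+a,312.9+b,z)) for a in(-9.5,9.5) for b in(4,-4)])
i=c['pixels']
for v in range(235,300,8): print(v,[tuple(map(int,i[v,u])) for u in range(255,300,6)])
```

```text
205 [array([193.71408416, 255.86165193]), array([348.18382793, 262.62746981]), array([192.92573532, 225.90358559]), array([351.91633747, 233.06011224])]
224 [array([186.33664414, 270.9107226 ]), array([354.87746776, 278.18233139]), array([185.18023989, 238.62943144]), array([359.22491615, 246.36738872])]
240 [array([179.02866554, 285.86490445]), array([361.49868843, 293.61628293]), array([177.4463564 , 251.37232504]), array([366.51101202, 259.67101238])]
79 [array([264.38340021, 259.21474247]), array([277.86598939, 259.84345472]), array([265.7306172 , 229.28437195]), array([279.606177  , 229.94538584])]
98 [array([263.35325276, 274.48421329]), array([278.07737602, 275.16282275]), array([264.78934202, 242.21947576]), array([279.9930252 , 242.93683036])]
113 [array([262.39897559, 288.65803671]), array([278.27283383, 289.38146984]), array([263.91070848, 254.31433156]), array([280.35380727, 255.08298951])]
235 [(176, 126, 71), (150, 98, 49), (113, 57, 5), (118, 59, 1), (116, 56, 4), (117, 57, 9), (116, 57, 2), (116, 57, 3)]
243 [(175, 125, 69), (149, 97, 48), (106, 52, 3), (118, 59, 5), 
[... 211 characters left out ...]
 97), (103, 103, 96), (38, 28, 22), (26, 28, 27), (105, 104, 97), (105, 104, 98), (105, 104, 97)]
267 [(103, 104, 97), (104, 104, 98), (105, 105, 98), (38, 26, 22), (24, 28, 27), (103, 103, 96), (104, 105, 97), (104, 105, 97)]
275 [(35, 35, 38), (37, 39, 40), (102, 103, 96), (37, 27, 21), (20, 22, 22), (43, 45, 45), (37, 38, 39), (35, 39, 39)]
283 [(24, 25, 30), (24, 27, 32), (102, 102, 96), (39, 29, 24), (14, 18, 16), (24, 27, 31), (27, 27, 31), (28, 27, 31)]
291 [(27, 29, 32), (22, 27, 27), (100, 100, 93), (38, 27, 20), (24, 23, 25), (26, 26, 29), (25, 24, 29), (24, 27, 30)]
299 [(25, 29, 32), (27, 29, 33), (91, 75, 34), (44, 46, 45), (22, 21, 23), (54, 48, 34), (21, 26, 31), (24, 26, 30)]
```

Emit:
play_rows:
  commands:
    - {"x": 0.001,"y": 0.0005,"z": 0.03,"twist": 0}
    - {"x": 0.001,"y": 0.0005,"z": 0.06,"twist": 0}
    - {"x": 0.001,"y": 0.0005,"z": 0.09,"twist": 0}
    - {"x": 0.001,"y": 0.0005,"z": 0.115,"twist": 0}
    - {"x": 0.001,"y": 0.0005,"z": 0.13,"twist": 0}
    - {"x": 0.001,"y": 0.0005,"z": 0.145,"twist": 0}
    - {"x": 0.001,"y": 0.0005,"z": 0.155,"twist": 0}
    - {"x": 0.001,"y": 0.0005,"z": 0.155,"twist": 0}

```text
time: 7.6
tool_pos: [536.0, 310.8, 75.6]
tcp_rot: [3.14, 0.003, 0.05]
contact_force: [-0.1, 0.4, -0.5]
grip_width: 92.2
finger_force: 0.0
```

```bash
python3 go.py 536.5 311 75 0.05
python3 - <<'E'
from h import *
snap('wrist','w4'); snap('scene','s4')
im=np.zeros((420,800,3),np.uint8)
im[:,:400]=load('w4')['pixels'][:,80:480,::-1]
d=load('s4'); im[:350,400:800]=cv2.resize(d['pixels'][100:205,310:430,::-1],(400,350),interpolation=cv2.INTER_CUBIC)
cv2.imwrite('pics/m4.png',im)
for z in(50,85):
  print(z,[(proj(d,(536+a,311+b,z))-[310,100])*3.333+[400,0] for a in(-9.5,9.5) for b in(-46,46)],[proj(load('w4'),(536+a,311+b,z))-[80,0] for a in(-9.5,9.5) for b in(-46,46)])
E
```

```text
t 7.6 [536.  310.8  75.6] [3.1405e+00 2.8000e-03 4.9900e-02] F [-0.1  0.4 -0.5] w 92.2 ff 0.0
[ 0.5 -0.2  0.6] twist -0.01
50 [array([529.32778777, 226.03673852]), array([601.78961222, 170.81784773]), array([548.4100206 , 238.27418728]), array([620.70704184, 182.17679612])] [array([267.66486201, 262.23157576]), array([113.48768247, 255.30609945]), array([271.43665236, 232.74573445]), array([112.72554494, 225.41422841])]
85 [array([535.04182416, 192.73171329]), array([608.95303738, 137.50923971]), array([554.63383053, 204.99468916]), array([628.36761551, 148.87212695])] [array([280.87185863, 293.22884237]), array([ 98.83249455, 285.30420443]), array([285.92564499, 259.40172096]), array([ 97.28044389, 250.90961331])]
```

View pics/m4.png

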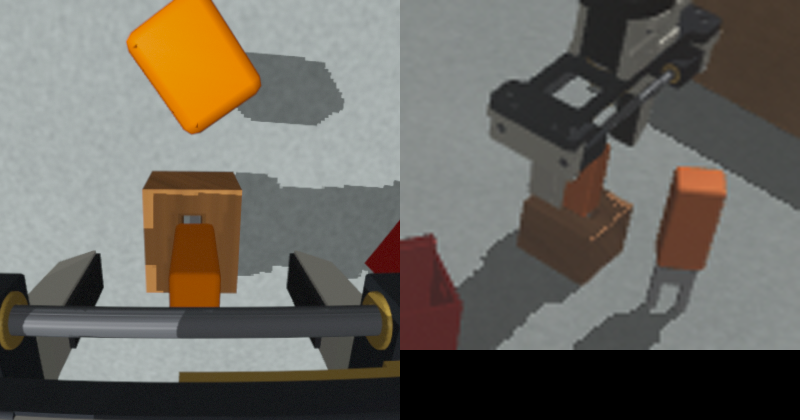

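Emit:
play_rows:
  commands:
    - {"x": 0.0005,"y": 0,"z": 0.0055,"twist": 0}
    - {"x": 0.0005,"y": 0,"z": 0.0055,"twist": 0}
    - {"x": 0.0005,"y": 0,"z": 0.0055,"twist": 0}
    - {"x": 0.0005,"y": 0,"z": 0.0055,"twist": 0}
    - {"x": 0.0005,"y": 0,"z": 0.0055,"twist": 0}
    - {"x": 0.0005,"y": 0,"z": 0.0055,"twist": 0}
    - {"x": 0.0005,"y": 0,"z": 0.0055,"twist": 0}
    - {"x": 0.0005,"y": 0,"z": 0.0055,"twist": 0}
  jaw: 1

```text
time: 8.5
tool_pos: [537.4, 311.3, 71.7]
tcp_rot: [3.142, -0.0, 0.05]
contact_force: [-0.3, 0.6, -1.0]
grip_width: 32.4
finger_force: 0.0
```

Emit:
play_rows:
  commands:
    - {"x": 0,"y": 0,"z": 0,"twist": 0}
    - {"x": 0,"y": 0,"z": 0,"twist": 0}
    - {"x": 0,"y": 0,"z": 0,"twist": 0}
    - {"x": 0,"y": 0,"z": 0,"twist": 0}
    - {"x": 0,"y": 0,"z": 0,"twist": 0}
    - {"x": 0,"y": 0,"z": 0,"twist": 0}
    - {"x": 0,"y": 0,"z": 0,"twist": 0}
    - {"x": 0,"y": 0,"z": 0,"twist": 0}

```text
time: 9.3
tool_pos: [537.4, 311.2, 71.6]
tcp_rot: [3.141, 0.0, 0.05]
contact_force: [-0.6, -0.1, -0.5]
grip_width: 21.5
finger_force: 30.0
```

```bash
python3 go.py 536.5 311 190 0.05
```

```text
t 9.3 [537.4 311.2  71.6] [3.1415 0.     0.05  ] F [-0.6 -0.1 -0.5] w 21.5 ff 30.0
[  -0.9    0.2 -118.4] twist -0.0
```

Emit:
play_rows:
  commands:
    - {"x": 0,"y": 0,"z": -0.02,"twist": 0}
    - {"x": 0,"y": 0,"z": -0.045,"twist": 0}
    - {"x": 0,"y": 0,"z": -0.07,"twist": 0}
    - {"x": 0,"y": 0,"z": -0.095,"twist": 0}
    - {"x": 0,"y": 0,"z": -0.12,"twist": 0}
    - {"x": 0,"y": 0,"z": -0.145,"twist": 0}
    - {"x": 0,"y": 0,"z": -0.16,"twist": 0}
    - {"x": 0,"y": 0,"z": -0.16,"twist": 0}

```text
time: 10.1
tool_pos: [538.3, 311.7, 234.2]
tcp_rot: [-3.14, -0.005, 0.05]
contact_force: [0.5, 0.8, -0.2]
grip_width: 21.9
finger_force: 30.0
```

```bash
sed -i 's/A=lambda.*/A=lambda x,y:(238-.42+x\/6,155-.42+y\/6); B=lambda x,y:(110-.42+(x-552)\/6,140-.42+y\/6); S=lambda x,y:(225-.375+x\/4,130-.375+y\/4); I=lambda x,y:(x,y)/' fit.py; python3 fit.py | grep -v -e fin -e rim; python3 go.py 536.5 311 230 .05 555 -32 230 .088
```

```text
box [ 5.5443e+02 -2.3026e+01  8.8000e-02] [ 0.  -0.9  0.4 -0.4  0.9 -0.6 -0.5  0.  -0.2 -0.3  0.1 -0.9 -0.1 -0.9
 -0.6 -0.1]
stand [5.34433e+02 3.12511e+02 3.40000e-02] [ 0.1 -0.1 -0.1 -0.1 -0.4 -1.   0.2  0.1 -0.5 -0.1 -0.1  0.4 -0.5 -1. ]
handle [5.35133e+02 3.12822e+02 6.10000e-02] [-0.4 -0.5 -0.1 -0.8  0.3 -1.2 -0.6 -0.2  0.  -0.2 -1.1  0.3 -1.4 -0.6
 -0.4 -1.1]
tray [ 5.12006e+02 -2.84370e+02 -1.02000e-01] [ 1.3 -3.4 -0.  -0.8  0.8  0.1  0.9 -1.4  2.3 -2.9  0.1  4.  -2.  -4.9
 -2.  -3.6]
collar [556.1 -42.   85. ] [291.26282699 189.96684719] [271.22456263 231.62817588]
collartop [556.3 -44.4  97. ] [292.62579901 189.02345176] [270.39696067 228.90592874]
cup [550.7  18.8  30. ] [263.65928038 195.99141924] [288.65122524 230.32189662]
grip [550.4  22.8 122. ] [260.91037754 190.09733478] [290.64196425 203.29909385]
ear [554.1 -19.   85. ] [280.67734088 190.91637748] [278.11196454 225.32435349]
t 10.1 [538.3 311.7 234.2] [-3.1399 -0.0046  0.05  ] F [ 0.5  0.8 -0.2] w 21.9 ff 30.0
[-1.9  0.7  4.2] twist 0.0
[  1.3 343.5   0. ] twist -2.18
```

Emit:
play_rows:
  commands:
    - {"x": 0,"y": 0.04,"z": 0,"twist": 0}
    - {"x": 0,"y": 0.085,"z": 0,"twist": 0}
    - {"x": 0,"y": 0.13,"z": 0,"twist": 0}
    - {"x": 0,"y": 0.175,"z": 0,"twist": -0.5}
    - {"x": 0.0,"y": 0.22,"z": 0,"twist": -1}
    - {"x": 0,"y": 0.265,"z": 0,"twist": -1.5}
    - {"x": 0,"y": 0.31,"z": 0,"twist": -2.2}
    - {"x": 0.0,"y": 0.344,"z": 0,"twist": -2.2}

```text
time: 10.9
tool_pos: [553.8, -34.8, 230.3]
tcp_rot: [-3.142, 0.002, 0.087]
contact_force: [0.0, 0.3, -0.9]
grip_width: 21.7
finger_force: 30.0
```

Emit:
play_rows:
  commands:
    - {"x": 0,"y": 0,"z": 0,"twist": 0}
    - {"x": 0,"y": 0,"z": 0,"twist": 0}
    - {"x": 0,"y": 0,"z": 0,"twist": 0}
    - {"x": 0,"y": 0,"z": 0,"twist": 0}
    - {"x": 0,"y": 0,"z": 0,"twist": 0}
    - {"x": 0,"y": 0,"z": 0,"twist": 0}
    - {"x": 0,"y": 0,"z": 0,"twist": 0}
    - {"x": 0,"y": 0,"z": 0,"twist": 0}

```text
time: 11.7
tool_pos: [554.6, -32.1, 231.7]
tcp_rot: [3.141, -0.0, 0.089]
contact_force: [-0.2, 0.4, -1.5]
grip_width: 21.6
finger_force: 30.0
```

```bash
python3 go.py 556.4 -32.5 230 .088
python3 - <<'E'
from h import *
c=snap('wrist','w5')
i=cv2.resize(c['pixels'][110:310,160:420,::-1],None,fx=3,fy=3,interpolation=cv2.INTER_CUBIC)
i=cv2.convertScaleAbs(i,alpha=1.3)
for a in range(0,260,20): cv2.putText(i,str(160+a),(a*3,10),0,.35,(0,255,255),1); i[::6,a*3]=(0,255,255)
for a in range(10,200,20): cv2.putText(i,str(110+a),(0,a*3),0,.35,(0,255,255),1); i[a*3,::6]=(0,255,255)
cv2.imwrite('pics/w5c.png',i)
for P in((556.1,-42,85),(554.1,-19,85)): print(proj(c,P))
E
```

```text
t 11.7 [554.6 -32.1 231.7] [ 3.1415e+00 -1.0000e-04  8.8700e-02] F [-0.2  0.4 -1.5] w 21.6 ff 30.0
[1.8 0.6 1.7] twist 0.04
[283.83664925 189.98546071]
[258.35531004 189.94320939]
```

View pics/w5c.png

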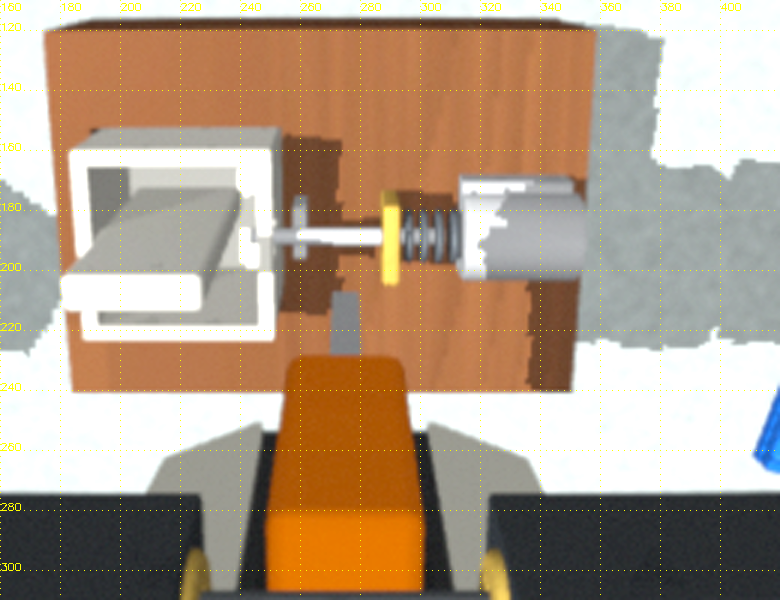

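```bash
cat > rel.py <<'E'
from h import *
c=load('w5'); g=lambda x,y:(160+(x+.5)/3-.5,110+(y+.5)/3-.5)
def onx(u,v,x0): 
    e,d=ray(c,u,v); return np.round(e+d*(x0-e[0])/d[0],1)
print('collar face +x top edge',onz(c,*g(384,192),97),'-x',onz(c,*g(384,285),97),'mid',onz(c,*g(384,237),85))
print('shank',onz(c,*g(310,236),87.5),onz(c,*g(375,236.5),87.5),'ear',onz(c,*g(306,228),85),onz(c,*g(293,228),85))
for p in((331,300),(359,300),(331,340),(359,340)): print('neck',onx(*g(*p),566.3))
for p in((267,512),(424,512)): print('handle top +x',onz(c,*g(*p),273))
for p in((285,360),(407,360)): print('handle bot',onz(c,*g(*p),210))
for p in((45,30),(596,30),(572,391),(73,391)): print('box',onz(c,*g(*p),65))
for p in((62,275),(203,275),(203,310),(62,310)): print('fin',onz(c,*g(*p),142))
E
python3 rel.py
```

```text
collar face +x top edge [574.  -43.3  97. ] -x [546.2 -46.1  97. ] mid [557.6 -45.3  85. ]
shank [556.6 -23.1  87.5] [558.2 -42.5  87.5] ear [558.3 -21.7  85. ] [558.  -17.8  85. ]
neck [566.3 -29.7 177.2]
neck [566.3 -35.8 175.6]
neck [566.3 -30.  202.3]
neck [566.3 -35.5 201. ]
handle top +x [567.3 -22.3 273. ]
handle top +x [569.1 -43.  273. ]
handle bot [564.3 -21.6 210. ]
handle bot [566.4 -44.5 210. ]
box [608.6  63.1  65. ]
box [ 623.3 -104.6   65. ]
box [ 504.8 -115.1   65. ]
box [489.8  52.8  65. ]
fin [555.4  37.6 142. ]
fin [558.6   2.2 142. ]
fin [549.3   1.8 142. ]
fin [546.1  37.6 142. ]
```

Emit:
play_rows:
  commands:
    - {"x": 0.003,"y": 0.0044,"z": 0,"twist": 0}
    - {"x": 0.003,"y": 0.0044,"z": 0.01,"twist": 0}
    - {"x": 0.003,"y": 0.0044,"z": 0.025,"twist": 0}
    - {"x": 0.003,"y": 0.0044,"z": 0.04,"twist": 0}
    - {"x": 0.003,"y": 0.0044,"z": 0.055,"twist": 0}
    - {"x": 0.003,"y": 0.0044,"z": 0.06,"twist": 0}
    - {"x": 0.003,"y": 0.0044,"z": 0.06,"twist": 0}
    - {"x": 0.003,"y": 0.0044,"z": 0.06,"twist": 0}

```text
time: 12.55
tool_pos: [558.2, -36.6, 172.0]
tcp_rot: [3.141, -0.001, 0.088]
contact_force: [-0.3, 0.2, -0.3]
grip_width: 21.5
finger_force: 30.0
```

```bash
python3 go.py 557.9 -36.2 135 .088
```

```text
t 12.55 [558.2 -36.6 172. ] [ 3.1413e+00 -6.0000e-04  8.8200e-02] F [-0.3  0.2 -0.3] w 21.5 ff 30.0
[-0.3 -0.4 37. ] twist 0.01
```

Tips are now at about 108, still above the collar. Going down over the shank slowly.

Emit:
play_rows:
  commands:
    - {"x": 0,"y": 0,"z": 0.006,"twist": 0}
    - {"x": 0,"y": 0,"z": 0.012,"twist": 0}
    - {"x": 0,"y": 0,"z": 0.018,"twist": 0}
    - {"x": 0,"y": 0,"z": 0.024,"twist": 0}
    - {"x": 0,"y": 0,"z": 0.03,"twist": 0}
    - {"x": 0,"y": 0,"z": 0.036,"twist": 0}
    - {"x": 0,"y": 0,"z": 0.037,"twist": 0}
    - {"x": 0,"y": 0,"z": 0.037,"twist": 0}

```text
time: 13.35
tool_pos: [557.8, -36.4, 134.4]
tcp_rot: [-3.142, 0.001, 0.088]
contact_force: [0.3, -1.0, -0.9]
grip_width: 22.0
finger_force: 30.0
```

Emit:
play_rows:
  commands:
    - {"x": 0,"y": 0.001,"z": 0,"twist": 0}
    - {"x": 0,"y": 0.002,"z": 0,"twist": 0}
    - {"x": 0,"y": 0.003,"z": 0,"twist": 0}
    - {"x": 0,"y": 0.004,"z": 0,"twist": 0}
    - {"x": 0,"y": 0.005,"z": 0,"twist": 0}
    - {"x": 0,"y": 0.006,"z": 0,"twist": 0}
    - {"x": 0,"y": 0.007,"z": 0,"twist": 0}
    - {"x": 0,"y": 0.008,"z": 0,"twist": 0}

```text
time: 14.15
tool_pos: [558.6, -43.8, 134.8]
tcp_rot: [-3.141, -0.0, 0.088]
contact_force: [-0.9, 5.4, 0.9]
grip_width: 21.9
finger_force: 30.0
```

```bash
python3 go.py 557.9 -36.2 135 .088
```

```text
t 14.15 [558.6 -43.8 134.8] [-3.1405e+00 -2.0000e-04  8.8300e-02] F [-0.9  5.4  0.9] w 21.9 ff 30.0
[-0.1 -7.6 -0.2] twist 0.02
```

Emit:
play_rows:
  commands:
    - {"x": 0,"y": 0.001,"z": 0,"twist": 0}
    - {"x": 0,"y": 0.0025,"z": 0,"twist": 0}
    - {"x": 0,"y": 0.004,"z": 0,"twist": 0}
    - {"x": 0,"y": 0.0055,"z": 0,"twist": 0}
    - {"x": 0,"y": 0.007,"z": 0,"twist": 0}
    - {"x": 0,"y": 0.008,"z": 0,"twist": 0}
    - {"x": 0,"y": 0.0085,"z": 0,"twist": 0}
    - {"x": 0,"y": 0.0085,"z": 0,"twist": 0}

```text
time: 14.95
tool_pos: [559.3, -51.9, 134.8]
tcp_rot: [-3.14, -0.0, 0.088]
contact_force: [0.2, 7.9, 1.6]
grip_width: 21.8
finger_force: 30.0
```

```bash
python3 go.py 557.9 -53.2 135 .088
python3 - <<'E'
from h import *
a=load('w5')['pixels']
c=snap('wrist','w6'); snap('top','t6')
e=c
for z in(142,153): print(z,[proj(c,p+(z,)) for p in((555.4,37.6),(558.6,2.2),(549.3,1.8))])
i=cv2.convertScaleAbs(cv2.resize(c['pixels'][130:330,140:400,::-1],None,fx=3,fy=3,interpolation=cv2.INTER_CUBIC),alpha=1.3)
cv2.imwrite('pics/w6c.png',i)
E
```

```text
t 14.95 [559.3 -51.9 134.8] [-3.1399e+00 -2.0000e-04  8.8300e-02] F [0.2 7.9 1.6] w 21.8 ff 30.0
[-1.6  1.2 -0.2] twist 0.02
142 [array([ 94.87079087, 262.13094036]), array([163.33152218, 262.85262145]), array([164.39812034, 279.35067214])]
153 [array([ 84.28335348, 272.30864204]), array([156.52866643, 273.30640134]), array([157.81194771, 290.57856321])]
```

View pics/w6c.png

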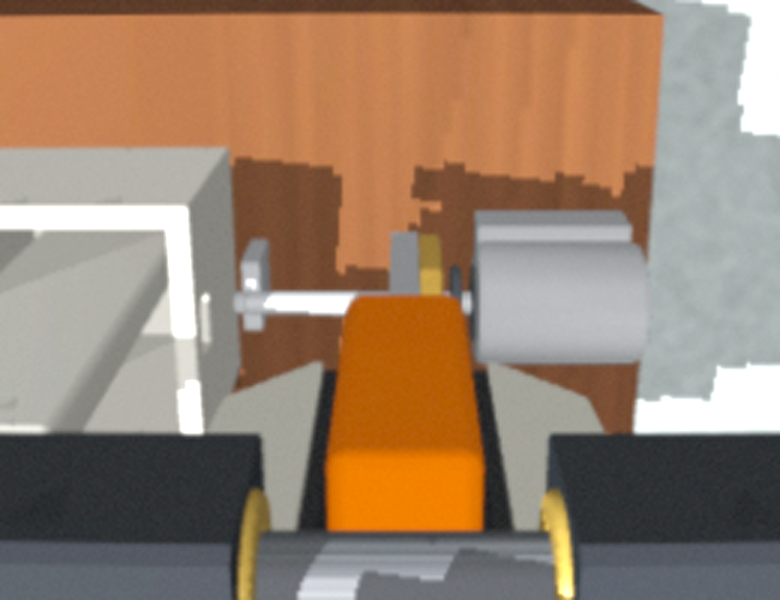

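Run:
```python
from h import *
c=load('w6')
for z in(97,102,108): print(z,proj(c,(583.8,-10.1,z)),proj(load('w5'),(583.8,-10.1,z)))
print('obs w6',(203.1,198.8),'obs w5',160+275/3,110+148/3)
```

```text
97 [205.69791893 192.56030691] [249.93604723 159.01215152]
102 [204.11107159 194.82709551] [249.54209618 160.05254644]
108 [202.10973634 197.68765745] [249.05247957 161.34585259]
obs w6 (203.1, 198.8) obs w5 251.66666666666669 159.33333333333334
```

Emit:
play_rows:
  commands:
    - {"x": -0.001,"y": 0.001,"z": 0,"twist": 0}
    - {"x": -0.001,"y": 0.001,"z": 0,"twist": 0}
    - {"x": -0.001,"y": 0.001,"z": 0,"twist": 0}
    - {"x": -0.001,"y": 0.001,"z": 0,"twist": 0}
    - {"x": -0.001,"y": 0.001,"z": 0,"twist": 0}
    - {"x": -0.001,"y": -0.001,"z": 0,"twist": 0}
    - {"x": -0.001,"y": -0.003,"z": 0,"twist": 0}
    - {"x": -0.001,"y": -0.005,"z": 0,"twist": 0}

```text
time: 15.85
tool_pos: [558.5, -47.2, 134.8]
tcp_rot: [-3.141, -0.002, 0.088]
contact_force: [2.1, 4.5, -0.1]
grip_width: 22.2
finger_force: 30.0
```

Emit:
play_rows:
  commands:
    - {"x": 0,"y": -0.002,"z": 0,"twist": 0}
    - {"x": 0,"y": -0.004,"z": 0,"twist": 0}
    - {"x": 0,"y": -0.006,"z": 0,"twist": 0}
    - {"x": 0,"y": -0.007,"z": 0,"twist": 0}
    - {"x": 0,"y": -0.007,"z": -0.0,"twist": 0}
    - {"x": 0,"y": -0.007,"z": 0,"twist": 0}
    - {"x": 0,"y": -0.007,"z": -0.005,"twist": 0}
    - {"x": 0,"y": -0.007,"z": -0.01,"twist": 0}

```text
time: 16.65
tool_pos: [557.3, -41.1, 145.0]
tcp_rot: [3.141, 0.0, 0.088]
contact_force: [-0.0, 0.0, -0.9]
grip_width: 22.0
finger_force: 30.0
```

```bash
python3 go.py 558 -40 230 .088
```

```text
t 16.65 [557.3 -41.1 145. ] [3.1414 0.     0.0882] F [-0.   0.  -0.9] w 22.0 ff 30.0
[  0.8  -1.1 -85. ] twist 0.01
```

Emit:
play_rows:
  commands:
    - {"x": 0,"y": 0,"z": -0.015,"twist": 0}
    - {"x": 0,"y": 0,"z": -0.035,"twist": 0}
    - {"x": 0,"y": 0,"z": -0.06,"twist": 0}
    - {"x": 0,"y": 0,"z": -0.085,"twist": 0}
    - {"x": 0,"y": 0,"z": -0.095,"twist": 0}
    - {"x": 0,"y": 0,"z": -0.095,"twist": 0}
    - {"x": 0,"y": -0.02,"z": -0.095,"twist": 0}
    - {"x": 0,"y": -0.05,"z": -0.095,"twist": 0}

```text
time: 17.45
tool_pos: [552.3, 8.2, 238.0]
tcp_rot: [-3.142, 0.002, 0.086]
contact_force: [0.1, 0.6, -1.0]
grip_width: 21.5
finger_force: 30.0
```

```bash
python3 go.py 537.4 311.2 235 .05
```

```text
t 17.45 [552.3   8.2 238. ] [-3.1416e+00  2.4000e-03  8.5700e-02] F [ 0.1  0.6 -1. ] w 21.5 ff 30.0
[  11.1 -303.2    3. ] twist 2.05
```

Emit:
play_rows:
  commands:
    - {"x": 0.001,"y": -0.045,"z": 0,"twist": 0}
    - {"x": 0.003,"y": -0.09,"z": 0,"twist": 0.5}
    - {"x": 0.005,"y": -0.135,"z": 0,"twist": 1}
    - {"x": 0.007,"y": -0.18,"z": 0,"twist": 1.5}
    - {"x": 0.009,"y": -0.225,"z": 0,"twist": 2}
    - {"x": 0.01,"y": -0.265,"z": 0,"twist": 2.1}
    - {"x": 0.011,"y": -0.295,"z": 0,"twist": 2.1}
    - {"x": 0.011,"y": -0.303,"z": 0,"twist": 2.1}

```text
time: 18.25
tool_pos: [535.7, 314.5, 237.5]
tcp_rot: [3.141, 0.003, 0.055]
contact_force: [0.2, -0.5, -0.9]
grip_width: 22.0
finger_force: 30.0
```

Emit:
play_rows:
  commands:
    - {"x": 0,"y": 0,"z": 0.01,"twist": 0}
    - {"x": 0,"y": 0,"z": 0.03,"twist": 0}
    - {"x": 0,"y": 0,"z": 0.05,"twist": 0}
    - {"x": 0,"y": 0,"z": 0.07,"twist": 0}
    - {"x": 0,"y": 0,"z": 0.085,"twist": 0}
    - {"x": 0,"y": 0,"z": 0.09,"twist": 0}
    - {"x": 0,"y": 0,"z": 0.09,"twist": 0}
    - {"x": 0,"y": 0,"z": 0.09,"twist": 0}

```text
time: 19.05
tool_pos: [537.6, 311.0, 150.1]
tcp_rot: [-3.142, -0.001, 0.051]
contact_force: [-0.2, -0.1, -0.9]
grip_width: 21.9
finger_force: 30.0
```

```bash
python3 go.py 537.2 311.2 130 .05
```

```text
t 19.05 [537.6 311.  150.1] [-3.1415e+00 -7.0000e-04  5.0800e-02] F [-0.2 -0.1 -0.9] w 21.9 ff 30.0
[-0.4 -0.2 20.1] twist 0.05
```

Emit:
play_rows:
  commands:
    - {"x": -0.0003,"y": 0,"z": 0.01,"twist": 0}
    - {"x": -0.0003,"y": 0,"z": 0.02,"twist": 0}
    - {"x": -0.0003,"y": 0,"z": 0.03,"twist": 0}
    - {"x": -0.0003,"y": 0,"z": 0.038,"twist": 0}
    - {"x": -0.0003,"y": 0,"z": 0.045,"twist": 0}
    - {"x": -0.0003,"y": 0,"z": 0.052,"twist": 0}
    - {"x": -0.0003,"y": 0,"z": 0.052,"twist": 0}
    - {"x": -0.0003,"y": 0,"z": 0.052,"twist": 0}

```text
time: 19.85
tool_pos: [536.9, 311.6, 97.6]
tcp_rot: [3.141, -0.0, 0.052]
contact_force: [0.4, 0.1, 0.3]
grip_width: 21.5
finger_force: 30.0
```

Emit:
play_rows:
  commands:
    - {"x": 0,"y": 0,"z": 0.006,"twist": 0}
    - {"x": 0,"y": 0,"z": 0.012,"twist": 0}
    - {"x": 0,"y": 0,"z": 0.018,"twist": 0}
    - {"x": 0,"y": 0,"z": 0.022,"twist": 0}
    - {"x": 0,"y": 0,"z": 0.0255,"twist": 0}
    - {"x": 0,"y": 0,"z": 0.0255,"twist": 0}
    - {"x": 0,"y": 0,"z": 0.0255,"twist": 0}
    - {"x": 0,"y": 0,"z": 0.0255,"twist": 0}

```text
time: 20.65
tool_pos: [536.8, 311.6, 72.2]
tcp_rot: [3.142, -0.0, 0.052]
contact_force: [-0.8, 0.2, -0.2]
grip_width: 22.0
finger_force: 30.0
```

```bash
python3 go.py 537.2 311.2 72 .05
```

```text
t 20.65 [536.8 311.6  72.2] [ 3.1415e+00 -1.0000e-04  5.1600e-02] F [-0.8  0.2 -0.2] w 22.0 ff 30.0
[0.3 0.4 0.2] twist 0.09
```

Seated with no side force; open and rise.

Emit:
play_rows:
  commands:
    - {"x": 0,"y": 0,"z": 0.0005,"twist": 0}
    - {"x": 0,"y": 0,"z": 0.0005,"twist": 0}
    - {"x": 0,"y": 0,"z": 0.0005,"twist": 0}
    - {"x": 0,"y": 0,"z": 0.0005,"twist": 0}
    - {"x": 0,"y": 0,"z": 0.0005,"twist": 0}
    - {"x": 0,"y": 0,"z": 0.0005,"twist": 0}
    - {"x": 0,"y": 0,"z": 0.0005,"twist": 0}
    - {"x": 0,"y": 0,"z": 0.0005,"twist": 0}
  jaw: 0

```text
time: 21.45
tool_pos: [536.8, 311.5, 71.6]
tcp_rot: [3.141, -0.0, 0.052]
contact_force: [0.2, 1.0, -0.5]
grip_width: 81.2
finger_force: 0.0
```

Emit:
play_rows:
  commands:
    - {"x": 0,"y": 0,"z": -0.01,"twist": 0}
    - {"x": 0,"y": 0,"z": -0.035,"twist": 0}
    - {"x": 0,"y": 0,"z": -0.06,"twist": 0}
    - {"x": 0,"y": 0,"z": -0.09,"twist": 0}
    - {"x": 0,"y": 0,"z": -0.12,"twist": 0}
    - {"x": 0,"y": 0,"z": -0.14,"twist": 0}
    - {"x": 0,"y": 0,"z": -0.16,"twist": 0}
    - {"x": 0,"y": 0,"z": -0.16,"twist": 0}

```text
time: 22.25
tool_pos: [538.2, 312.2, 235.6]
tcp_rot: [-3.139, -0.007, 0.052]
contact_force: [-0.1, -0.3, -0.0]
grip_width: 91.2
finger_force: 0.0
```

```bash
python3 go.py 552 22 220 1.66
python3 - <<'E'
from h import *
c=snap('wrist','w7')
i=c['pixels'].astype(int); o=(i[...,0]>200)&(i[...,2]<60)&(i[...,1]<190)
o[:150]=0; v,u=np.nonzero(o); print('top face',u.min(),u.max(),v.min(),v.max(), onz(c,u.min()-.5,v.max()+.5,113),onz(c,u.max()+.5,v.min()-.5,113))
E
```

```text
t 22.25 [538.2 312.2 235.6] [-3.1393 -0.0066  0.0517] F [-0.1 -0.3 -0. ] w 91.2 ff 0.0
[ -1.3 290.5  14.9] twist -92.15
top face 264 286 187 215 [523.1 319.6 113. ] [549.6 301.5 113. ]
```

Emit:
play_rows:
  commands:
    - {"x": 0,"y": 0.035,"z": 0,"twist": -8}
    - {"x": 0,"y": 0.075,"z": 0,"twist": -16}
    - {"x": 0,"y": 0.115,"z": 0,"twist": -24}
    - {"x": 0,"y": 0.155,"z": 0,"twist": -32}
    - {"x": 0,"y": 0.195,"z": 0.005,"twist": -40}
    - {"x": 0,"y": 0.235,"z": 0.01,"twist": -48}
    - {"x": -0.001,"y": 0.27,"z": 0.015,"twist": -56}
    - {"x": -0.001,"y": 0.29,"z": 0.015,"twist": -64}

```text
time: 23.1
tool_pos: [549.6, 19.4, 214.5]
tcp_rot: [-3.138, 0.002, 1.172]
contact_force: [0.3, 0.1, -0.5]
grip_width: 92.0
finger_force: 0.0
```

```bash
python3 go.py 552.2 21.4 200 1.658
```

```text
t 23.1 [549.6  19.4 214.5] [-3.1382e+00  1.7000e-03  1.1724e+00] F [ 0.3  0.1 -0.5] w 92.0 ff 0.0
[ 2.9  1.7 14.5] twist -27.82
```

Emit:
play_rows:
  commands:
    - {"x": 0.002,"y": 0.001,"z": 0,"twist": -8}
    - {"x": 0.002,"y": 0.001,"z": 0.005,"twist": -16}
    - {"x": 0.002,"y": 0.001,"z": 0.01,"twist": -24}
    - {"x": 0.002,"y": 0.001,"z": 0.015,"twist": -28}
    - {"x": 0.002,"y": 0.001,"z": 0.015,"twist": -28}
    - {"x": 0.002,"y": 0.001,"z": 0.015,"twist": -28}
    - {"x": 0.002,"y": 0.001,"z": 0.015,"twist": -28}
    - {"x": 0.002,"y": 0.001,"z": 0.015,"twist": -28}

```text
time: 23.9
tool_pos: [552.5, 23.4, 201.8]
tcp_rot: [3.141, 0.0, 1.657]
contact_force: [0.9, 0.1, 0.0]
grip_width: 91.6
finger_force: 0.0
```

```bash
python3 go.py 552.2 21.4 106 1.658
python3 - <<'E'
from h import *
c=snap('wrist','w8'); im=c['pixels'].astype(int)
w=(im.min(2)>215).astype(np.uint8)
n,l,s,ce=cv2.connectedComponentsWithStats(w)
print([(s[k].tolist(),ce[k].round().tolist()) for k in range(1,n) if s[k][4]>150])
for P in((-5,28),(5,28),(5,64),(-5,64)):
  q=Ro.from_euler('z',.0875).as_matrix()[:2,:2]@P+[556.3,-24.4]; print('fin',proj(c,(*q,153)))
E
```

```text
t 23.9 [552.5  23.4 201.8] [3.1414e+00 1.0000e-04 1.6565e+00] F [0.9 0.1 0. ] w 91.6 ff 0.0
[-1.9 -0.5 95.8] twist -0.08
[]
fin [264.66115674 254.00838602]
fin [279.76779385 253.97233479]
fin [279.91886431 201.91628492]
fin [264.05326037 201.9541554 ]
```

Run:
```python
from h import *
im=load('w8')['pixels'].astype(int).min(2)
for v in(205,215,225,240,250): print(v,im[v,250:300:2].tolist())
print('col',im[180:290:3,272].tolist())
```

```text
205 [196, 203, 204, 203, 204, 203, 151, 168, 202, 206, 206, 206, 207, 202, 170, 199, 203, 204, 204, 203, 202, 183, 129, 129, 105]
215 [181, 182, 181, 181, 181, 178, 113, 162, 200, 205, 206, 206, 206, 201, 167, 179, 182, 182, 182, 181, 182, 132, 112, 110, 87]
225 [149, 149, 149, 149, 123, 91, 89, 152, 199, 204, 205, 206, 205, 200, 165, 146, 148, 149, 150, 149, 149, 149, 150, 109, 90]
240 [156, 156, 155, 156, 155, 112, 96, 140, 195, 205, 204, 204, 205, 199, 164, 152, 156, 156, 156, 156, 156, 155, 156, 156, 155]
250 [26, 24, 25, 22, 23, 23, 27, 75, 184, 196, 196, 197, 197, 192, 115, 26, 23, 26, 23, 24, 26, 24, 26, 27, 29]
col [189, 132, 149, 149, 149, 150, 150, 197, 206, 206, 206, 206, 206, 205, 205, 206, 205, 204, 205, 205, 204, 204, 205, 203, 172, 175, 177, 181, 183, 182, 181, 181, 181, 50, 50, 71, 97]
```

Emit:
play_rows:
  commands:
    - {"x": -0.0015,"y": -0.0005,"z": 0.02,"twist": 0}
    - {"x": -0.0015,"y": -0.0005,"z": 0.045,"twist": 0}
    - {"x": -0.0015,"y": -0.0005,"z": 0.065,"twist": 0}
    - {"x": -0.0015,"y": -0.0005,"z": 0.08,"twist": 0}
    - {"x": -0.0015,"y": -0.0005,"z": 0.09,"twist": 0}
    - {"x": -0.0015,"y": -0.0005,"z": 0.095,"twist": 0}
    - {"x": -0.0015,"y": -0.0005,"z": 0.095,"twist": 0}
    - {"x": -0.0015,"y": -0.0005,"z": 0.095,"twist": 0}

```text
time: 24.75
tool_pos: [552.6, 21.8, 107.4]
tcp_rot: [3.14, 0.0, 1.657]
contact_force: [1.0, -1.0, -0.3]
grip_width: 91.8
finger_force: 0.0
```

Emit:
play_rows:
  commands:
    - {"x": 0,"y": 0,"z": 0,"twist": 0}
    - {"x": 0,"y": 0,"z": 0,"twist": 0}
    - {"x": 0,"y": 0,"z": 0,"twist": 0}
    - {"x": 0,"y": 0,"z": 0,"twist": 0}
    - {"x": 0,"y": 0,"z": 0,"twist": 0}
    - {"x": 0,"y": 0,"z": 0,"twist": 0}
    - {"x": 0,"y": 0,"z": 0,"twist": 0}
    - {"x": 0,"y": 0,"z": 0,"twist": 0}
  jaw: 1

```text
time: 25.55
tool_pos: [552.1, 21.8, 106.6]
tcp_rot: [-3.142, 0.0, 1.657]
contact_force: [0.2, -0.4, -0.1]
grip_width: 32.4
finger_force: 0.0
```

Emit:
play_rows:
  commands:
    - {"x": 0,"y": 0,"z": 0,"twist": 0}
    - {"x": 0,"y": 0,"z": 0,"twist": 0}
    - {"x": 0,"y": 0,"z": 0,"twist": 0}
    - {"x": 0,"y": 0,"z": 0,"twist": 0}
    - {"x": 0,"y": 0,"z": 0,"twist": 0}
    - {"x": 0,"y": 0,"z": 0,"twist": 0}
    - {"x": 0,"y": 0,"z": 0,"twist": 0}
    - {"x": 0,"y": 0,"z": 0,"twist": 0}

```text
time: 26.35
tool_pos: [551.8, 21.8, 106.6]
tcp_rot: [-3.141, -0.0, 1.657]
contact_force: [-2.8, 0.5, 2.3]
grip_width: 9.7
finger_force: 30.0
```

```bash
python3 go.py 552.2 21.4 200 1.658
```

```text
t 26.35 [551.8  21.8 106.6] [-3.1408 -0.      1.6574] F [-2.8  0.5  2.3] w 9.7 ff 30.0
[ -0.5   0.3 -93.4] twist -0.03
```

Emit:
play_rows:
  commands:
    - {"x": 0,"y": 0,"z": -0.006,"twist": 0}
    - {"x": 0,"y": 0,"z": -0.012,"twist": 0}
    - {"x": 0,"y": 0,"z": -0.02,"twist": 0}
    - {"x": 0,"y": 0,"z": -0.03,"twist": 0}
    - {"x": 0,"y": 0,"z": -0.04,"twist": 0}
    - {"x": 0,"y": 0,"z": -0.05,"twist": 0}
    - {"x": 0,"y": 0,"z": -0.06,"twist": 0}
    - {"x": 0,"y": 0,"z": -0.07,"twist": 0}

```text
time: 27.15
tool_pos: [552.6, 21.3, 178.2]
tcp_rot: [3.14, 0.001, 1.657]
contact_force: [-0.0, 0.2, -0.9]
grip_width: 10.0
finger_force: 30.0
```

Emit:
play_rows:
  commands:
    - {"x": 0,"y": 0,"z": -0.01,"twist": 0}
    - {"x": 0,"y": 0,"z": -0.02,"twist": 0}
    - {"x": 0,"y": 0,"z": -0.03,"twist": 0}
    - {"x": 0,"y": 0,"z": -0.035,"twist": 0}
    - {"x": 0,"y": 0,"z": -0.035,"twist": 0}
    - {"x": 0,"y": 0,"z": -0.035,"twist": 0}
    - {"x": 0,"y": 0,"z": -0.035,"twist": 0}
    - {"x": 0,"y": 0,"z": -0.035,"twist": 0}

```text
time: 27.95
tool_pos: [551.9, 21.8, 211.1]
tcp_rot: [-3.141, -0.0, 1.657]
contact_force: [0.5, -0.5, -1.0]
grip_width: 10.0
finger_force: 30.0
```

```bash
python3 - <<'E'
from h import *
# tray outline from top picture by blue colour
for n in('t6','scene0'):
    c=load(n); i=c['pixels'].astype(int); m=((i[...,2]>i[...,0]+50)&(i[...,2]>i[...,1]+40)).astype(np.uint8)
    k=max(cv2.findContours(m,0,1)[0],key=cv2.contourArea); r=cv2.minAreaRect(k)
    q=cv2.approxPolyDP(cv2.convexHull(k),6,True).reshape(-1,2); P=np.array([onz(c,*p,16) for p in q]); print(n,P.tolist(),P.mean(0))
E
python3 go.py 512 -285 205 1.47
```

```text
t6 [[554.2, -342.3, 16.0], [441.1, -336.1, 16.0], [455.3, -209.9, 16.0], [575.4, -238.2, 16.0]] [ 506.5   -281.625   16.   ]
scene0 [[456.8, -212.5, 16.0], [581.6, -231.0, 16.0], [563.8, -356.2, 16.0], [439.3, -336.8, 16.0]] [ 510.375 -284.125   16.   ]
t 27.95 [551.9  21.8 211.1] [-3.1406e+00 -1.0000e-04  1.6573e+00] F [ 0.5 -0.5 -1. ] w 10.0 ff 30.0
[-302.2  -66.2    6.2] twist 10.73
```

Emit:
play_rows:
  commands:
    - {"x": -0.025,"y": -0.005,"z": 0,"twist": 1}
    - {"x": -0.065,"y": -0.014,"z": 0,"twist": 3}
    - {"x": -0.11,"y": -0.024,"z": 0,"twist": 5}
    - {"x": -0.155,"y": -0.034,"z": 0,"twist": 7}
    - {"x": -0.2,"y": -0.044,"z": 0,"twist": 9}
    - {"x": -0.24,"y": -0.053,"z": 0,"twist": 11}
    - {"x": -0.275,"y": -0.061,"z": 0.0,"twist": 12}
    - {"x": -0.299,"y": -0.066,"z": 0.0,"twist": 12.5}

```text
time: 28.75
tool_pos: [511.4, -284.3, 211.2]
tcp_rot: [-3.141, 0.0, 1.437]
contact_force: [0.1, -0.4, -1.7]
grip_width: 10.1
finger_force: 30.0
```

Emit:
play_rows:
  commands:
    - {"x": 0,"y": 0,"z": 0,"twist": 0}
    - {"x": 0,"y": 0,"z": 0.01,"twist": 0}
    - {"x": 0,"y": 0,"z": 0.03,"twist": 0}
    - {"x": 0,"y": 0,"z": 0.05,"twist": 0}
    - {"x": 0,"y": 0,"z": 0.07,"twist": 0}
    - {"x": 0,"y": 0,"z": 0.085,"twist": 0}
    - {"x": 0,"y": 0,"z": 0.09,"twist": 0}
    - {"x": 0,"y": 0,"z": 0.09,"twist": 0}

```text
time: 29.55
tool_pos: [512.0, -280.4, 120.7]
tcp_rot: [-3.14, -0.001, 1.441]
contact_force: [-0.1, 0.2, -0.3]
grip_width: 9.6
finger_force: 30.0
```

```bash
python3 go.py 511.5 -281.5 71.6 1.44
```

```text
t 29.55 [ 512.  -280.4  120.7] [-3.1398e+00 -1.1000e-03  1.4406e+00] F [-0.1  0.2 -0.3] w 9.6 ff 30.0
[-1.2 -0.3 49.1] twist 0.03
```

Lower to about 5 mm above the floor, then creep.

Emit:
play_rows:
  commands:
    - {"x": -0.001,"y": 0,"z": 0.008,"twist": 0}
    - {"x": -0.001,"y": 0,"z": 0.016,"twist": 0}
    - {"x": -0.001,"y": 0,"z": 0.024,"twist": 0}
    - {"x": -0.001,"y": 0,"z": 0.032,"twist": 0}
    - {"x": -0.001,"y": 0,"z": 0.038,"twist": 0}
    - {"x": -0.001,"y": 0,"z": 0.042,"twist": 0}
    - {"x": -0.001,"y": 0,"z": 0.044,"twist": 0}
    - {"x": -0.001,"y": 0,"z": 0.044,"twist": 0}

```text
time: 30.35
tool_pos: [512.1, -282.8, 77.5]
tcp_rot: [-3.141, -0.0, 1.439]
contact_force: [0.4, -0.5, -1.3]
grip_width: 9.8
finger_force: 30.0
```

Emit:
play_rows:
  commands:
    - {"x": 0,"y": 0,"z": 0.001,"twist": 0}
    - {"x": 0,"y": 0,"z": 0.002,"twist": 0}
    - {"x": 0,"y": 0,"z": 0.003,"twist": 0}
    - {"x": 0,"y": 0,"z": 0.004,"twist": 0}
    - {"x": 0,"y": 0,"z": 0.004,"twist": 0}
    - {"x": 0,"y": 0,"z": 0.004,"twist": 0}
    - {"x": 0,"y": 0,"z": 0.004,"twist": 0}
    - {"x": 0,"y": 0,"z": 0.004,"twist": 0}

```text
time: 31.15
tool_pos: [512.1, -282.8, 73.8]
tcp_rot: [3.141, 0.0, 1.439]
contact_force: [-0.9, -0.6, -2.3]
grip_width: 10.2
finger_force: 30.0
```

```bash
python3 go.py 511.5 -281.5 71.6 1.44
```

```text
t 31.15 [ 512.1 -282.8   73.8] [3.1415e+00 1.0000e-04 1.4392e+00] F [-0.9 -0.6 -2.3] w 10.2 ff 30.0
[ 1.2 -0.8  2.2] twist -0.05
```

Emit:
play_rows:
  commands:
    - {"x": 0,"y": 0,"z": 0.0005,"twist": 0}
    - {"x": 0,"y": 0,"z": 0.001,"twist": 0}
    - {"x": 0,"y": 0,"z": 0.0015,"twist": 0}
    - {"x": 0,"y": 0,"z": 0.002,"twist": 0}
    - {"x": 0,"y": 0,"z": 0.002,"twist": 0}
    - {"x": 0,"y": 0,"z": 0.002,"twist": 0}
    - {"x": 0,"y": 0,"z": 0.002,"twist": 0}
    - {"x": 0,"y": 0,"z": 0.002,"twist": 0}

```text
time: 31.95
tool_pos: [512.2, -282.7, 72.1]
tcp_rot: [3.141, 0.0, 1.439]
contact_force: [-1.2, 2.4, 5.9]
grip_width: 9.4
finger_force: 30.0
```

```bash
python3 go.py 511.5 -281.5 71.6 1.44;python3 go.py
```

```text
t 31.95 [ 512.2 -282.7   72.1] [3.1413e+00 2.0000e-04 1.4393e+00] F [-1.2  2.4  5.9] w 9.4 ff 30.0
[ 1.1 -0.8  0.5] twist -0.04
t 31.95 [ 512.2 -282.7   72.1] [3.1413e+00 2.0000e-04 1.4393e+00] F [-1.2  2.4  5.9] w 9.4 ff 30.0
```

Contact with the floor (Fz +5.9). Release and rise.

Emit:
play_rows:
  commands:
    - {"x": 0,"y": 0,"z": 0,"twist": 0}
    - {"x": 0,"y": 0,"z": 0,"twist": 0}
    - {"x": 0,"y": 0,"z": 0,"twist": 0}
    - {"x": 0,"y": 0,"z": 0,"twist": 0}
    - {"x": 0,"y": 0,"z": 0,"twist": 0}
    - {"x": 0,"y": 0,"z": 0,"twist": 0}
    - {"x": 0,"y": 0,"z": 0,"twist": 0}
    - {"x": 0,"y": 0,"z": 0,"twist": 0}
  jaw: 0

```text
time: 32.75
tool_pos: [512.1, -282.8, 71.7]
tcp_rot: [-3.142, 0.0, 1.439]
contact_force: [0.1, -0.2, -0.7]
grip_width: 69.2
finger_force: 0.0
```

Emit:
play_rows:
  commands:
    - {"x": 0,"y": 0,"z": -0.01,"twist": 0}
    - {"x": 0,"y": 0,"z": -0.035,"twist": 0}
    - {"x": 0,"y": 0,"z": -0.06,"twist": 0}
    - {"x": 0,"y": 0,"z": -0.09,"twist": 0}
    - {"x": 0,"y": 0,"z": -0.12,"twist": 0}
    - {"x": 0,"y": 0,"z": -0.14,"twist": 0}
    - {"x": 0,"y": 0,"z": -0.15,"twist": 0}
    - {"x": 0,"y": 0,"z": -0.15,"twist": 0}

```text
time: 33.55
tool_pos: [512.6, -283.1, 223.4]
tcp_rot: [3.139, 0.002, 1.439]
contact_force: [0.4, -0.2, 0.3]
grip_width: 91.4
finger_force: 0.0
```

```bash
python3 go.py
python3 - <<'E'
from h import *
c=snap('wrist','w9'); i=c['pixels'].astype(int)
# rim of cup and tray edges: fin top at z=118, rim at 73, tray rim 16
q=lambda P,z:proj(c,(*(Ro.from_euler('z',-.131).as_matrix()[:2,:2]@P+[511.7,-286.7]),z)).round(0).tolist()
print('fin',[q(P,118) for P in((-5,-14),(5,-14),(5,22),(-5,22))]); print('rim',[q(P,73) for P in((-28.5,-28.5),(28.5,-28.5),(28.5,28.5),(-28.5,28.5))])
b=((i[...,2]>i[...,0]+50)&(i[...,2]>i[...,1]+40)).astype(np.uint8)
k=max(cv2.findContours(b,0,1)[0],key=cv2.contourArea); h=cv2.approxPolyDP(cv2.convexHull(k),8,True).reshape(-1,2)
print('tray',[(p.tolist(),onz(c,*p,16).tolist()) for p in h])
for v in(140,150,160,170,180,190,200,210,220): print(v,i[v,200:350:5].min(1).tolist())
d=snap('scene','s9')['pixels'].astype(int); D=load('s9')
print('bystander diff', end=' ')
a=load('scene0')['pixels'].astype(int); m=(abs(a-d).max(2)>40).astype(np.uint8)
n,l,s,_=cv2.connectedComponentsWithStats(m); print([x.tolist() for x in s[1:] if x[4]>25])
E
```

```text
t 33.55 [ 512.6 -283.1  223.4] [3.1388e+00 1.6000e-03 1.4392e+00] F [ 0.4 -0.2  0.3] w 91.4 ff 0.0
fin [[266.0, 222.0], [278.0, 222.0], [278.0, 178.0], [265.0, 178.0]]
rim [[242.0, 220.0], [302.0, 220.0], [304.0, 160.0], [240.0, 160.0]]
tray [([211, 113], [458.9, -212.5, 16.0]), ([334, 116], [583.0, -232.1, 16.0]), ([326, 232], [563.4, -357.9, 16.0]), ([214, 230], [438.9, -338.8, 16.0])]
140 [148, 154, 69, 16, 27, 27, 24, 30, 29, 29, 25, 24, 29, 26, 26, 24, 29, 25, 32, 25, 24, 29, 26, 26, 23, 27, 27, 154, 153, 155]
150 [154, 154, 105, 15, 27, 28, 27, 26, 28, 110, 138, 138, 139, 138, 139, 138, 139, 138, 138, 138, 140, 27, 28, 27, 29, 21, 29, 152, 154, 149]
160 [152, 154, 117, 16, 26, 22, 24, 26, 32, 192, 191, 192, 191, 191, 191, 190, 191, 192, 191, 192, 191, 139, 26, 23, 22, 20, 24, 154, 154, 148]
170 [150, 151, 135, 20, 24, 23, 28, 27, 26, 191, 70, 120, 119, 118, 137, 138, 115, 119, 118, 116, 119, 117, 24, 25, 24, 19, 28, 158, 152, 150]
180 [151, 154, 152, 24, 22, 20, 24, 22, 26, 192, 71, 119, 120, 120, 193, 193, 121, 118, 120, 115, 142, 100, 20, 28, 25, 16, 43, 154, 150, 153]
190 [1
[... 461 characters left out ...]
24, 22, 22, 13, 13, 14, 14, 12, 7, 12, 7, 14, 11, 24, 20, 26, 24, 28, 148, 151, 152, 150]
bystander diff [[37, 15, 106, 72, 3219], [146, 25, 34, 42, 862], [19, 39, 17, 9, 76], [167, 42, 67, 84, 2709], [19, 44, 19, 17, 180], [135, 54, 18, 25, 267], [37, 57, 10, 13, 97], [119, 58, 13, 11, 103], [18, 62, 15, 14, 156], [38, 62, 33, 20, 322], [22, 77, 10, 8, 37], [41, 97, 7, 13, 34], [68, 98, 56, 48, 1508], [112, 128, 95, 138, 4208], [128, 143, 11, 9, 42], [68, 158, 7, 16, 74], [91, 160, 60, 50, 1197], [272, 193, 27, 43, 330], [26, 205, 81, 49, 1015], [284, 205, 24, 20, 221], [0, 232, 130, 188, 10863], [0, 254, 23, 11, 125], [142, 272, 51, 62, 1764], [24, 369, 29, 47, 150], [0, 389, 37, 31, 783]]
```

```bash
python3 -c "
from plant import bot
print(bot.close_job())"
```

```text
the job is handed in; nothing more can be done
None
```

The job is handed in at about 33.6 s of the 64 s allowed: the cup was released upright near the middle of the blue tray and the fork is back in its stand. No verdict came back, and I did not measure the bar's return to rest or each bystander separately.

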